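# Change the rotor of a mini-centrifuge with a D-shaped drive

### The arm

A 6-joint arm with a two-finger parallel gripper is mounted at the origin on the work surface. World frame = base frame: x ahead of the robot, y to its left, z up, the work surface at z = 0. Lengths are in m, angles in rad, forces in N, time in s.
With the tool pointing down it reaches from about 0.375 to 0.75 m from the base axis. Payload 9 kg.
Tool frame: the origin (TCP) lies on the mounting face of the last link; the fingertips stand 173 mm ahead of it and the grasp point (between the pads) lies 155 mm ahead of it; z points along the fingers, y is the line along which they close (so a half turn about z gives the same grasp; the last joint's range is limited). The gripper opens to 85 mm and grips with 20 to 120 N. Pads are 22 mm wide; open, the fingers measure 114 mm over their backs; the gripper's body (76 mm by 85 mm) begins 54 mm behind the grasp point. The pads swing forward as they close: fully open they stand 13 mm farther back than shut.
Start: joints at [-1.536, 0.104, 0.097, 1.564, 0, 1.353], TCP at [0.15, -0.581, 0.405] pointing down, gripper open.
Joint ranges: [-2.99, 2.99], [-0.84, 1.86], [-1.1, 1.16], [-1.84, 2.11], [-1.51, 1.56], [-3.14, 3.14]. Speed limits (rad/s): [2.22, 2.22, 2.57, 3.14, 3.14, 3.14].

### API

Orientations are given as a rotation vector (axis times angle).
In Python, from bench import telemetry, vision, job_done gives the robot as it stands.
- The arm moves only by the tool send_rows, never from a script. Its argument "targets" is a list of rows, each a list of 7 numbers: the shift along the tool's x, y, z each as a share of 0.12 m, from -1 to 1, then the turn, a rotation vector about the tool's x, y, z each as a share of pi rad, from -1 to 1, then the finger opening in mm, from 0 to 85.4. In form: [[tx, ty, tz, rx, ry, rz, gripper], ...]. A call has exactly 10 rows; each row shifts and turns the commanded pose from where the row before left it, along the tool's axes as they then stand; what a row does not reach is not made up. A row lasts 1/12 s, in which the tool goes at most 41.7 mm and 7.16 degrees, less where a joint would pass 70% of its speed; a pose out of reach is approached as far as the arm can. A call with a number of a shift or a turn outside -1 to 1 is refused whole. A call with a gripper value outside its range is refused whole. The fingers move at their own pace and stop on an object; "force" is the grip in N (left out, the last holds). Time passes only in rows, so rows that do not move let the fingers close, or fill a call up. It gives the time, the measured TCP pose, the force, the opening and the grip force at its end, in the units of the state.
- telemetry.observe(): the state, without advancing time (a new reading comes with each control period).
- vision.snapshot(name): name is "side" or "top"; returns a dict with "image" (384x512x3 uint8, red, green, blue), "fx", "fy", "cx", "cy" (pixels), "extrinsics" (4x4, takes a point from camera to world coordinates). Camera axes: x right, y up, looking along -z (the intrinsics and any distortion apply to the point x, -y, -z); pixel columns grow to the right and rows downward; lengths in m; the calibration is good to about 2 mm. A picture is of the moment at which its call begins. There is no depth.
- job_done(): hands the job in; it is judged then, once.
The state is a dict: "clock": time; "joint_positions": joint angles; "qd": joint speeds; "joint_efforts": joint torques, N m; "ee_pos": TCP position; "orientation": TCP orientation; "force": force on the tool from outside, world axes, zero at the start; "ft_torque": the same for the moment, N m; "gripper_width": finger opening in m; "gripper_force": force on a finger pad.
Only numpy, scipy, OpenCV 4.12 (cv2) and the standard library are available. Lean on these libraries where they do the work, as an engineer would, in place of code of your own. Each camera call takes 0.05 s, during which the arm holds its last target. There are 200 camera calls.

### The job

Change the rotor of the open mini-centrifuge: lift the ivory strip rotor off the drive spindle and put it upright in the middle of the empty round tray, setting it down before letting go. Take the blue tube rotor from the other tray, turn it until the flat in its bore matches the flat on the spindle, push it down fully home before letting go of it, then close the lid completely. Leave the tube rack, the brown bottle, the timer and the tip box where they stand.

Things in the scene. Friction and masses are not known exactly. Their poses are not given: they have to be found in the camera images.
- centrifuge: cream mini-centrifuge, fixed on the bench. Origin on the bench under the spindle axis, z up, -x towards its control panel. Case 170 x 170 mm (85 mm either way), 90 mm high; the lower panel (top at most 86 mm) reaches x = -145 mm. A round chamber, 132 mm diameter, is sunk from the 90 mm high rim to a floor at 50 mm, about the spindle. The lid hinge runs along y at x = +82 mm
- lid_hinge (a point): middle of the lid's hinge axis, 92 mm above the bench, axes as the centrifuge's. Closed, the clear lid is a hood: 164 mm from hinge to front edge (towards -x), 160 mm wide (y), flat outer top 34 mm above the hinge, inside 30 mm high, open below; a tab 50 mm wide and 6 mm thick sticks out 22 mm more at the lower front edge
- lid (a joint): lid angle: 0 closed, pi/2 upright, stop at 1.9; starts at 1.6 to 1.85. The lid (0.16 kg) has a stiff hinge, 0.19 N m of friction, and stays where it is left. Opened, its hollow side faces the panel and its flat outer side faces away; it can be pushed shut from behind with shut fingers near the free edge, which takes under 5 N
- lid_edge (a point): middle of the free front edge of the lid's flat outer side: 164 mm from the hinge and 34 mm to the outer side; moves with the lid
- spindle: steel drive spindle in the chamber. Origin on its axis at the chamber floor, z up, +x = side of the flat. Dark flange, 60 mm diameter, z = 0 to 8 mm (rotors rest on it; a white line points to the flat side), then the D-shaft: 20 mm diameter, z = 8 to 32 mm, flat 5 mm from the axis, narrowing by 3 mm all round over the top 7 mm. Turns stiffly (0.06 N m), no limits, any start angle
- tube_rotor: blue tube rotor, 0.2 kg, to be fitted. Origin at the centre of its underside, z up, +x = side of the flat in its bore, shown by a white line on its top. Round, 104 mm diameter, 30 mm high, with a black round knob to grip: 32 mm diameter, z = 30 to 54 mm. Starts upright in tray_full, turned any way. When home its origin is 8 mm above the spindle's
- strip_rotor: ivory strip rotor, 0.14 kg, to be taken off. Same bore, black knob (z = 30 to 54 mm), origin and axes as the tube rotor. Hub 52 mm wide, below a plate 104 (x) x 60 mm, top at z = 30 mm, with two rows of 8 holes and a red line towards +x, the flat side. Starts home on the spindle, keyed to it, its origin 8 mm above the spindle's
- tube_bore (a point): centre of the mouth of the tube rotor's bore, in its underside; axes as the rotor's. D-shaped, blind, 26 mm deep: 23 mm diameter, flat 6.5 mm from the axis on the +x side, the mouth 1.5 mm wider over the lowest 5 mm. It slides down the shaft only when the rotor's +x is within about 0.15 rad of the spindle's +x
- tray_empty: round green tray, fixed, empty at the start: 136 mm outer diameter, wall 12 mm high and 4 mm thick, inner floor 5 mm above the bench. Origin at the centre of its underside
- tray_full: second tray of the same kind, fixed; the tube rotor stands in it at the start
- tube_rack: bystander: white rack of capped blood tubes, 70 x 200 (along y) x 90 mm high, loose, 0.45 kg. Origin at the centre of its underside
- reagent_bottle: bystander: brown bottle, 66 mm diameter, 150 mm high, loose, 0.4 kg. Origin at the centre of its underside
- timer: bystander: white dial timer, 38 x 76 (along y) x 82 mm high, loose, 0.15 kg. Origin at the centre of its underside
- tip_box: bystander: blue box of pipette tips with a pale lid, 85 x 120 (along y) x 64 mm high, loose, 0.22 kg. Origin at the centre of its underside
Things that resemble listed ones, but are neither listed nor needed, are in the scene too. Several things have the shape of the tube_rotor; the one meant has the colours described above.

How it is judged:
By the outcome, as a careful person would: the job done as asked, in the order asked, and still so for the second after the job is handed in, with the robot touching nothing.
It also fails if it takes over 72 s, if anything falls off the work surface, if the arm or the gripper's body presses on something with over 40 N, if the wrist force passes 120 N, or if a joint passes its speed limit or range.

## Working session

There is one attempt and no reset: what is moved stays moved. The work goes in short steps, Python scripts to look and compute and a tool call to move; the robot and the scene stay as the last step left them, time stands still between calls to the robot, and variables do not carry over. Pictures are saved under pics/ and viewed, at most 10 in all, crops included, and the job is handed in when it is done.

Besides the shell and the picture viewer there is one more tool, called after "Call:" as a command line: name --pt "numbers of a row" for each row, then --argument value for the rest. send_rows: Moves the arm, as the interface text tells. Its arguments: {"type":"object","properties":{"targets":{"type":"array"},"force":{"type":"number"}},"required":["targets"]}

```bash
ls; mkdir -p pics; python3 - <<'E'
from bench import telemetry, vision
import cv2, pickle
s=telemetry.observe(); print({k:(v if not hasattr(v,'round') else v) for k,v in s.items()})
for n in ("side","top"):
    r=vision.snapshot(n); pickle.dump(r,open(f'{n}0.pkl','wb'))
    print(n,{k:v for k,v in r.items() if k!='image'})
    cv2.imwrite(f'pics/{n}0.png',cv2.resize(r['image'][:,:,::-1],(800,600),interpolation=cv2.INTER_CUBIC))
E
```

```text
pics
{'clock': 0.0, 'joint_positions': array([-1.53571383e+00,  1.04670203e-01,  9.64480792e-02,  1.56388210e+00,
       -5.02407602e-06,  1.35309690e+00]), 'qd': array([ 0.00236446,  0.00136413,  0.00200921,  0.00085086, -0.00176114,
        0.00076893]), 'joint_efforts': array([-1.26710420e-04, -5.56936669e+01,  5.03648543e+01,  1.72319653e-02,
       -4.53886032e-04,  1.83466562e-05]), 'ee_pos': array([ 0.15006403, -0.58081729,  0.40392754]), 'orientation': array([-3.11524055e+00, -3.95848354e-01, -1.79394559e-04]), 'force': array([-1.06624097,  0.80581682,  0.11575939]), 'ft_torque': array([ 0.0489703 ,  0.01916348, -0.02199344]), 'gripper_force': 0.0, 'gripper_width': 0.08578338425910949}
side {'fx': 365.90523778520503, 'fy': 365.90523778520503, 'cx': 260.87906717440404, 'cy': 192.38595273169332, 'extrinsics': array([[ 0.96412027,  0.15499615, -0.21551868,  0.29326383],
       [-0.26462099,  0.62584293, -0.73368682, -0.6583592 ],
       [ 0.02116221,  0.7643931 ,  0.64440309,  0.72425099],
       [ 0.        ,  0.        ,  0.        ,  1.        ]])}
top {'fx': 437.27708235653216, 'fy': 437.27708235653216, 'cx': 256.0159907626464, 'cy': 195.0039539818657, 'extrinsics': array([[-0.00834657,  0.98448388, -0.17527644,  0.30664083],
       [-0.99987822, -0.01052799, -0.01151941,  0.06428804],
       [-0.01318598,  0.17515895,  0.98445186,  1.222168  ],
       [ 0.        ,  0.        ,  0.        ,  1.        ]])}
```

View pics/side0.png

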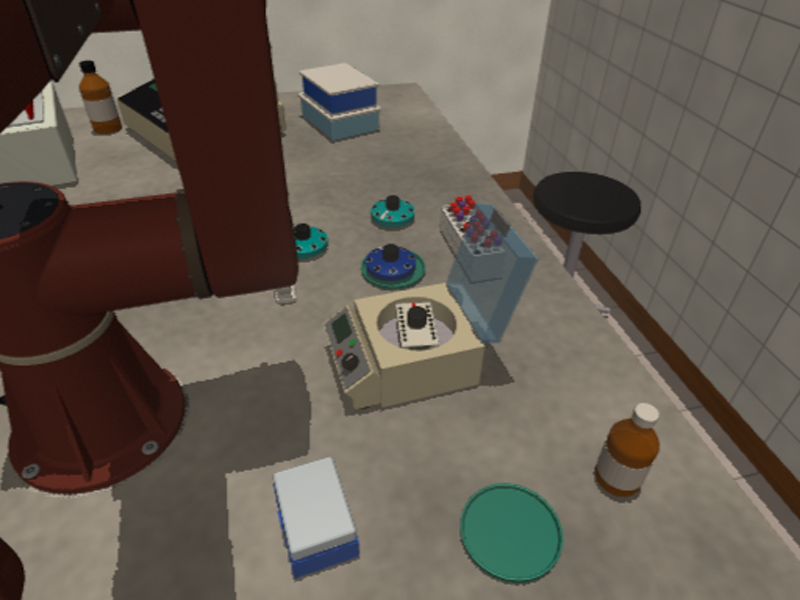

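View pics/top0.png

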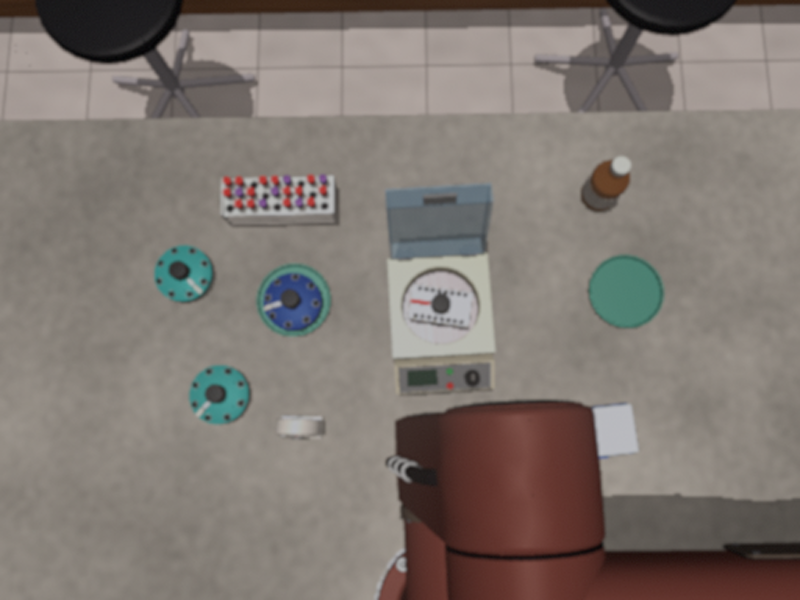

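Side: centrifuge near (415,330), blue rotor (392,262), empty tray (511,532). Top: strip rotor knob (440,303), blue rotor (290,299), empty tray (626,292), lid edge y≈190. Next, an enlarged composite for exact pixels.

```bash
python3 - <<'E'
import cv2, pickle, numpy as np
T=pickle.load(open('top0.pkl','rb'))['image'][:,:,::-1];S=pickle.load(open('side0.pkl','rb'))['image'][:,:,::-1]
# tiles 400x300: crop 80x60 @5x
def tile(I,c,r,k=5):
    w,h=400//k,300//k
    t=cv2.resize(I[r:r+h,c:c+w],(400,300),interpolation=cv2.INTER_CUBIC)
    for i in range(0,w,10): cv2.line(t,(i*k,0),(i*k,6 if i%20 else 14),(0,255,255),1)
    for i in range(0,h,10): cv2.line(t,(0,i*k),(6 if i%20 else 14,i*k),(0,255,255),1)
    cv2.putText(t,f'{c},{r}',(20,292),0,.5,(0,255,255),1); return t
a=np.vstack([np.hstack([tile(T,242,165),tile(S,225,180)]),np.hstack([tile(T,150,162),tile(S,215,140)])])
cv2.imwrite('pics/c1.png',a)
E
```

```text
(no output)
```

View pics/c1.png

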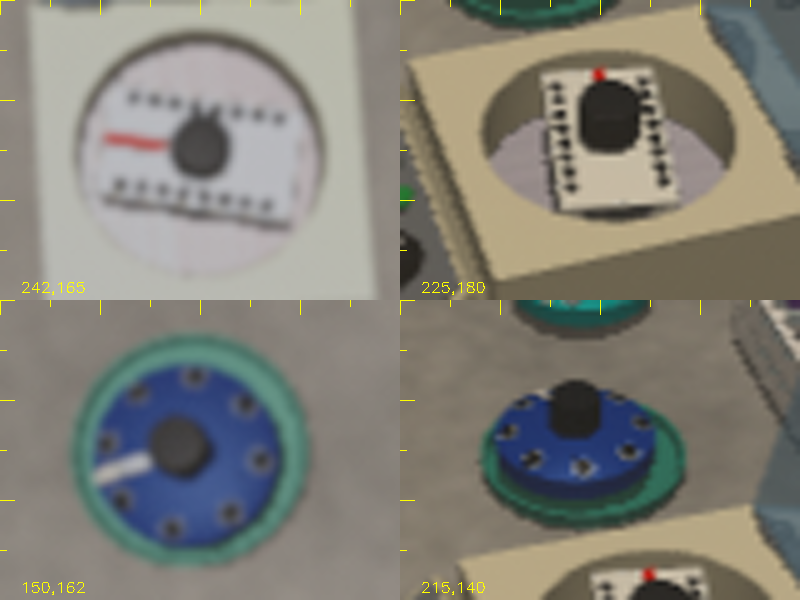

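The crops show: strip knob top at top-view px (282.0,194.4), side (266.4,199.8); red line (274.8,193.8)→(262.6,192.4). Blue knob at top (185.8,190.8), side (249.6,159.0); white line (179.6,193.8)→(168.8,197.2).

```bash
cat > h.py <<'E'
import numpy as np, cv2, pickle
from scipy.spatial.transform import Rotation as R
def ray(c,p):
    E=c['extrinsics']; d=E[:3,:3]@[(p[0]-c['cx'])/c['fx'],-(p[1]-c['cy'])/c['fy'],-1]; return E[:3,3],d/np.linalg.norm(d)
def onz(c,p,z):
    o,d=ray(c,p); return o+d*(z-o[2])/d[2]
def tri(a,p,b,q):
    o1,d1=ray(a,p);o2,d2=ray(b,q)
    s,t=np.linalg.lstsq(np.c_[d1,-d2],o2-o1,rcond=None)[0]
    x,y=o1+s*d1,o2+t*d2; return (x+y)/2,np.linalg.norm(x-y)
def proj(c,P):
    E=c['extrinsics']; v=E[:3,:3].T@(np.asarray(P)-E[:3,3]); return np.array([c['cx']+c['fx']*v[0]/-v[2],c['cy']-c['fy']*v[1]/-v[2]])
E
python3 - <<'E'
from h import *
T=pickle.load(open('top0.pkl','rb'));S=pickle.load(open('side0.pkl','rb'))
np.set_printoptions(precision=4,suppress=True)
print('strip',*tri(T,(282.0,194.4),S,(266.4,199.8)))
print('blue',*tri(T,(185.8,190.8),S,(249.6,159.0)))
for n,pp,z,k in (('red',((274.8,193.8),(262.6,192.4)),.088,((282,194.4),.112)),('white',((179.6,193.8),(168.8,197.2)),.035,((185.8,190.8),.059))):
    a,b=[onz(T,p,z) for p in pp]; c=onz(T,*k)
    print(n,c,a,b,np.arctan2(*(b-a)[1::-1]),np.arctan2(*(b-c)[1::-1]))
m=[]
for c,roi in ((T,(360,150,440,225)),(S,(280,300,370,384))):
    h=cv2.cvtColor(c['image'],cv2.COLOR_RGB2HSV); x0,y0,x1,y1=roi
    M=((h[...,0]>65)&(h[...,0]<90)&(h[...,1]>90)).astype(np.uint8); M2=M*0; M2[y0:y1,x0:x1]=M[y0:y1,x0:x1]
    k=max(cv2.findContours(M2,0,1)[0],key=cv2.contourArea); e=cv2.fitEllipse(k); print(e); m.append(e[0])
print('tray',*tri(T,m[0],S,m[1]), onz(T,m[0],.012),onz(S,m[1],.012))
# chamber rim (tile centre/extent) and case corners top view
for p in ((282.0-0,0),): pass
for t in ((30,5),(352,0),(45,295),(378,295),(75,150),(325,150),(200,30),(200,275)):
    print(t,onz(T,(242+t[0]/5-.4,165+t[1]/5-.4),.09))
# lid edges top view (800 scale): outer top corners
for p in ((386,192),(491,186),(390,257),(487,253)):print('lid',onz(T,np.array(p)/1.5625,.25))
# lid edge in side & top
print('lidedge L',*tri(T,np.array((386,192))/1.5625,S,np.array((478,205))/1.5625)); print('R',*tri(T,np.array((491,186))/1.5625,S,np.array((536,258))/1.5625))
E
```

```text
strip [0.5053 0.0102 0.1093] 0.0007876090504878062
blue [0.5265 0.2688 0.0567] 0.002476037940516809
red [0.5052 0.0103 0.112 ] [0.5113 0.028  0.088 ] [0.5154 0.0601 0.088 ] 1.4438515821649156 1.3690322936429071
white [0.5274 0.2683 0.059 ] [0.5237 0.2895 0.035 ] [0.5144 0.3192 0.035 ] 1.8720717323035805 1.8194840551433165
((400.21942138671875, 186.24945068359375), (43.33747482299805, 45.24986267089844), 119.99557495117188)
((327.0090637207031, 340.6006164550781), (58.69032287597656, 67.61924743652344), 127.7970962524414)
tray [ 0.5433 -0.3297  0.0018] 0.002817734856918224 [ 0.5427 -0.3268  0.012 ] [ 0.5384 -0.3343  0.012 ]
(30, 5) [0.588  0.0993 0.09  ]
(352, 0) [ 0.5887 -0.072   0.09  ]
(45, 295) [0.4328 0.0922 0.09  ]
(378, 295) [ 0.4312 -0.0806  0.09  ]
(75, 150) [0.5093 0.076  0.09  ]
(325, 150) [ 0.5079 -0.0553  0.09  ]
(200, 30) [0.5733 0.0091 0.09  ]
(200, 275) [0.4425 0.0115 0.09  ]
lid [0.6504 0.0951 0.25  ]
lid [ 0.6577 -0.0613  0.25  ]
lid [0.5508 0.0897 0.25  ]
lid [ 0.5552 -0.0522  0.25  ]
lidedge L [0.6417 0.0974 0.2441] 0.02091380755351044
R [ 0.6603 -0.0622  0.2424] 0.0004037445286211593
```

Call:
send_rows --pt "0 0 0 0 0 -0.038 85" --pt "0 0 0 0 0 -0.038 85" --pt "0 0 0 0 0 -0.038 85" --pt "0 0 0 0 0 -0.038 85" --pt "0 0 0 0 0 -0.038 85" --pt "0 0 0 0 0 -0.038 85" --pt "0 0 0 0 0 -0.038 85" --pt "0 0 0 0 0 -0.038 85" --pt "0 0 0 0 0 -0.038 85" --pt "0 0 0 0 0 -0.038 85" --force 40

```text
clock: 0.93
ee_pos: [0.1501, -0.5809, 0.4042]
orientation: [-2.348, -2.086, -0.001]
force: [-0.1, 0.6, -0.5]
gripper_width: 0.0847
gripper_force: 0.0
```

Call:
send_rows --pt "0 0 0 0 0 -0.0395 85" --pt "0.27 0.163 0 0 0 0 85" --pt "0.27 0.163 0 0 0 0 85" --pt "0.27 0.163 0 0 0 0 85" --pt "0.27 0.163 0 0 0 0 85" --pt "0.27 0.163 0 0 0 0 85" --pt "0.27 0.163 0 0 0 0 85" --pt "0.27 0.163 0 0 0 0 85" --pt "0.27 0.163 0 0 0 0 85" --pt "0.27 0.163 0 0 0 0 85"

```text
clock: 1.77
ee_pos: [0.3266, -0.2876, 0.4044]
orientation: [-2.222, -2.221, -0.0]
force: [1.0, -0.7, 0.1]
gripper_width: 0.0854
gripper_force: 0.0
```

Call:
send_rows --pt "0.27 0.163 0 0 0 0 85" --pt "0.27 0.163 0 0 0 0 85" --pt "0.27 0.163 0 0 0 0 85" --pt "0.27 0.163 0 0 0 0 85" --pt "0.27 0.163 0 0 0 0 85" --pt "0.27 0.163 0 0 0 0 85" --pt "0.27 0.163 0 0 0 0 85" --pt "0.27 0.163 0 0 0 0 85" --pt "0.1 0.05 0 0 0 0 85" --pt "0 0 0 0 0 0 85"

```text
clock: 2.6
ee_pos: [0.4894, -0.0154, 0.4041]
orientation: [-2.216, -2.225, -0.0]
force: [0.7, -0.7, 0.4]
gripper_width: 0.0852
gripper_force: 0.0
```

Call:
send_rows --pt "0.11 0.07 0 0 0 0 85" --pt "0.11 0.0675 0 0 0 0 85" --pt "0 0 0.2 0 0 0 85" --pt "0 0 0.2 0 0 0 85" --pt "0 0 0.2 0 0 0 85" --pt "0 0 0.2 0 0 0 85" --pt "0 0 0.15 0 0 0 85" --pt "0 0 0.1 0 0 0 85" --pt "0 0 0.08 0 0 0 85" --pt "0 0 0 0 0 0 85"

```text
clock: 3.43
ee_pos: [0.5045, 0.0079, 0.2674]
orientation: [-2.221, -2.219, 0.002]
force: [-0.3, -0.1, -0.2]
gripper_width: 0.0849
gripper_force: 0.0
```

```bash
python3 - <<'E'
from h import *
from bench import telemetry, vision
s=telemetry.observe();print(s['ee_pos'],s['force'])
r=vision.snapshot('side'); I=r['image'][:,:,::-1]
p=proj(r,[.505,.01,.1]); x,y=int(p[0]),int(p[1])
cv2.imwrite('pics/g1.png',cv2.resize(I[y-75:y+75,x-100:x+100],(800,600),interpolation=cv2.INTER_CUBIC))
E
```

```text
[0.50451712 0.00793588 0.26735249] [-0.27158151 -0.08036147 -0.16755393]
```

View pics/g1.png

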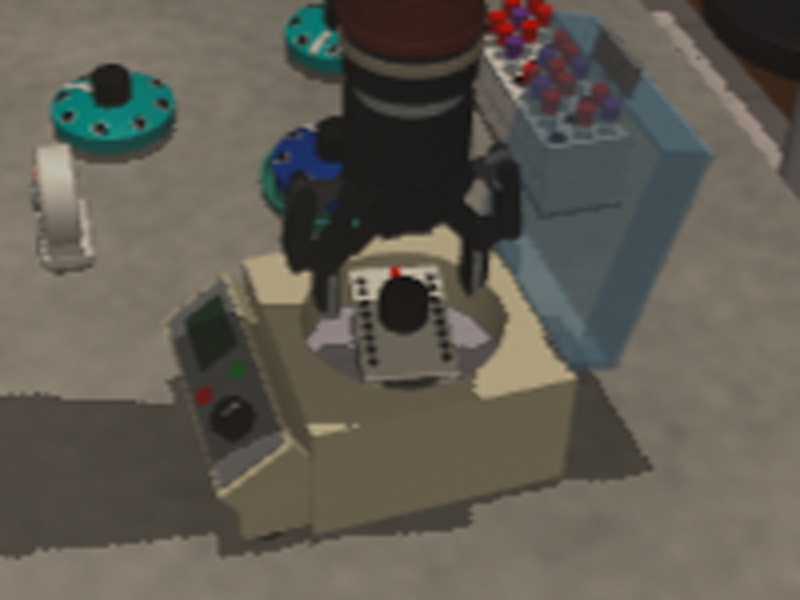

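The fingers straddle the knob: tips at about (325,305) and (473,290), with the knob at (404,305). Close now.

Call:
send_rows --pt "0.018 0.004 0.02 0 0 0 60" --pt "0 0 0 0 0 0 45" --pt "0 0 0 0 0 0 36" --pt "0 0 0 0 0 0 30" --pt "0 0 0 0 0 0 25" --pt "0 0 0 0 0 0 25" --pt "0 0 0 0 0 0 25" --pt "0 0 0 0 0 0 25" --pt "0 0 0 0 0 0 25" --pt "0 0 0 0 0 0 25" --force 40

```text
clock: 4.32
ee_pos: [0.5059, 0.0103, 0.2675]
orientation: [2.221, 2.221, 0.001]
force: [-1.6, 0.1, 5.4]
gripper_width: 0.0301
gripper_force: 39.4
```

Call:
send_rows --pt "0 0 -0.03 0 0 0 25" --pt "0 0 -0.06 0 0 0 25" --pt "0 0 -0.08 0 0 0 25" --pt "0 0 -0.08 0 0 0 25" --pt "0 0 -0.1 0 0 0 25" --pt "0 0 -0.12 0 0 0 25" --pt "0 0 -0.15 0 0 0 25" --pt "0 0 -0.15 0 0 0 25" --pt "0 0 -0.15 0 0 0 25" --pt "0 0 0 0 0 0 25"

```text
clock: 5.15
ee_pos: [0.5062, 0.0103, 0.3818]
orientation: [2.218, 2.218, 0.004]
force: [1.1, -0.4, -0.1]
gripper_width: 0.0306
gripper_force: 40.4
```

```bash
python3 - <<'E'
from h import *
from bench import telemetry, vision
s=telemetry.observe();print(s['ee_pos'],s['force'],s['gripper_width'])
S=vision.snapshot('side'); T=vision.snapshot('top'); pickle.dump((S,T),open('st1.pkl','wb'))
def cr(r,P,w,k,dx=0,dy=0):
    p=proj(r,P); x,y=int(p[0])+dx,int(p[1])+dy; h=w*3//4; I=r['image'][:,:,::-1]
    y0=min(max(y-h//2,0),384-h);x0=min(max(x-w//2,0),512-w)
    t=cv2.resize(I[y0:y0+h,x0:x0+w],(400,300),interpolation=cv2.INTER_CUBIC);cv2.putText(t,f'{x0},{y0}',(20,292),0,.5,(0,255,255),1);return t
a=np.vstack([np.hstack([cr(S,[.505,.01,.14],120,0),cr(S,[.541,-.328,.01],80,0)]),np.hstack([cr(T,[.541,-.328,.01],80,0),cr(T,[.505,.01,.1],100,0)])])
cv2.imwrite('pics/g2.png',a)
E
```

```text
[0.50620463 0.01025825 0.38182017] [ 1.09295328 -0.37721652 -0.13008369] 0.030631901454606904
```

View pics/g2.png

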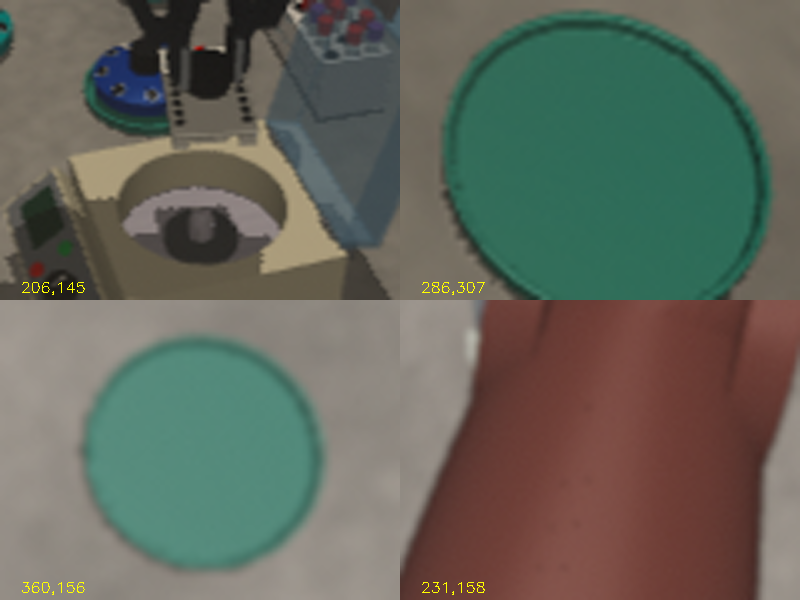

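The strip rotor is off and the dark flange with its D-shaft is showing. The tray outline in the top view is centred at px (400.1,186.2), so about (0.542,-0.328).

Call:
send_rows --pt "-0.2 0.02 0 0 0 0 25" --pt "-0.3 0.03 0 0 0 0 25" --pt "-0.3 0.03 0 0 0 0 25" --pt "-0.3 0.03 0 0 0 0 25" --pt "-0.3 0.03 0 0 0 0 25" --pt "-0.3 0.03 0 0 0 0 25" --pt "-0.3 0.03 0 0 0 0 25" --pt "-0.3 0.03 0 0 0 0 25" --pt "-0.3 0.04 0 0 0 0 25" --pt "-0.217 0.03 0 0 0 0 25"

```text
clock: 6.08
ee_pos: [0.5411, -0.3304, 0.3752]
orientation: [-2.222, -2.218, 0.001]
force: [0.8, -0.7, -1.5]
gripper_width: 0.0304
gripper_force: 40.3
```

Call:
send_rows --pt "0 0 0.1 0 0 0 25" --pt "0 0 0.2 0 0 0 25" --pt "0 0 0.2 0 0 0 25" --pt "0 0 0.2 0 0 0 25" --pt "0 0 0.2 0 0 0 25" --pt "0 0 0.15 0 0 0 25" --pt "0 0 0.1 0 0 0 25" --pt "0 0 0.08 0 0 0 25" --pt "0 0 0.05 0 0 0 25" --pt "0 0 0 0 0 0 25"

```text
clock: 6.92
ee_pos: [0.5413, -0.3273, 0.2223]
orientation: [-2.22, -2.22, 0.0]
force: [-0.3, 0.2, -1.0]
gripper_width: 0.0305
gripper_force: 40.3
```

Check the placing against both views before setting down.

Call:
send_rows --pt "0 0 0.02 0 0 0 25" --pt "0 0 0.02 0 0 0 25" --pt "0 0 0.01 0 0 0 25" --pt "0 0 0.01 0 0 0 25" --pt "0 0 0.01 0 0 0 25" --pt "0 0 0 0 0 0 25" --pt "0 0 0 0 0 0 25" --pt "0 0 0 0 0 0 25" --pt "0 0 0 0 0 0 25" --pt "0 0 0 0 0 0 25"

```text
clock: 7.75
ee_pos: [0.5416, -0.3277, 0.2152]
orientation: [2.221, 2.221, -0.0]
force: [1.0, -0.2, -1.9]
gripper_width: 0.0304
gripper_force: 40.3
```

```bash
python3 - <<'E'
from h import *
from bench import telemetry, vision
s=telemetry.observe();print(s['ee_pos'],s['force'],s['gripper_width'])
S=vision.snapshot('side'); T=vision.snapshot('top'); pickle.dump((S,T),open('st2.pkl','wb'))
def cr(r,P,w):
    p=proj(r,P); x,y=int(p[0]),int(p[1]); h=w*3//4; I=r['image'][:,:,::-1]
    y0=min(max(y-h//2,0),384-h);x0=min(max(x-w//2,0),512-w)
    t=cv2.resize(I[y0:y0+h,x0:x0+w],(400,300),interpolation=cv2.INTER_CUBIC);cv2.putText(t,f'{x0},{y0}',(20,292),0,.5,(0,255,255),1);return t
a=np.vstack([np.hstack([cr(S,[.541,-.328,.03],100),cr(S,[.505,.01,.07],60)]),np.hstack([cr(T,[.541,-.328,.01],80),cr(T,[.505,.01,.07],60)])])
cv2.imwrite('pics/g3.png',a)
E
```

```text
[ 0.54163142 -0.32770832  0.21518941] [ 0.98632057 -0.21862585 -1.88910356] 0.030367192509111192
```

View pics/g3.png

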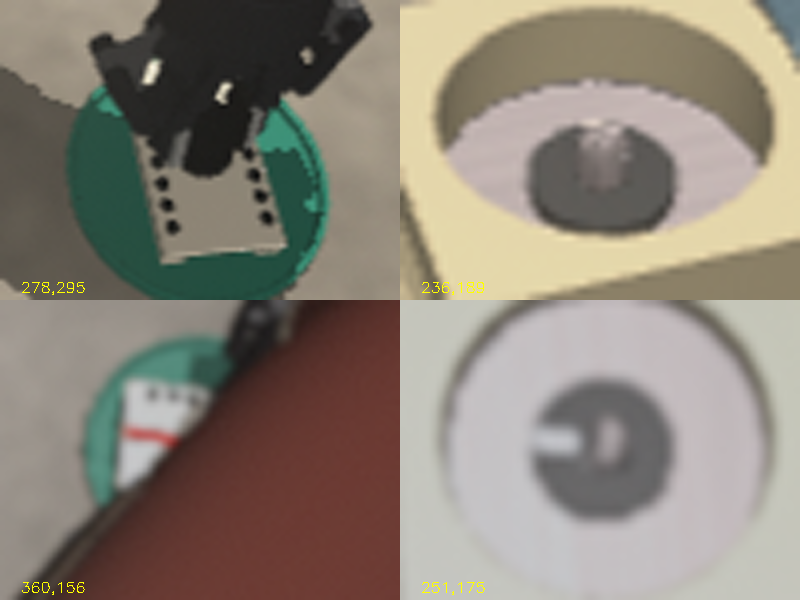

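The rotor hangs just over the tray floor. The spindle flange is centred at top-view px (280.9,197.0), and its white line points to about 1.41 rad. Now set it down.

Call:
send_rows --pt "0 0 0.006 0 0 0 25" --pt "0 0 0.006 0 0 0 25" --pt "0 0 0.006 0 0 0 25" --pt "0 0 0 0 0 0 25" --pt "0 0 0 0 0 0 25" --pt "0 0 0 0 0 0 25" --pt "0 0 0 0 0 0 25" --pt "0 0 0 0 0 0 25" --pt "0 0 0 0 0 0 25" --pt "0 0 0 0 0 0 25"

```text
clock: 8.68
ee_pos: [0.5417, -0.3277, 0.2146]
orientation: [2.221, 2.221, -0.0]
force: [-4.3, 3.4, 10.7]
gripper_width: 0.0302
gripper_force: 41.6
```

```bash
python3 - <<'E'
from h import *
S,T=pickle.load(open('st2.pkl','rb'))
c=onz(T,(280.9,197.0),.058); tip=onz(T,(251+135.5/6.667-.5,175+138.5/6.667-.5),.058); i=onz(T,(251+180.5/6.667-.5,175+142.5/6.667-.5),.058)
print(c,tip,i,np.arctan2(*(tip-c)[1::-1]),np.arctan2(*(tip-i)[1::-1]))
T0=pickle.load(open('top0.pkl','rb'))
c=onz(T0,(150+184.4/5-.5,162+152.6/5-.5),.035);print('blue',c,[np.arctan2(*(onz(T0,p,.035)-c)[1::-1]) for p in((168.8,197.2),(179.6,193.8))])
E
```

```text
[0.50772224 0.01076435 0.058     ] [0.51274553 0.03789167 0.058     ] [0.51090476 0.01968782 0.058     ] 1.3876956113180345 1.470018845795358
blue [0.52845658 0.27080206 0.035     ] [np.float64(1.8530428481618473), np.float64(1.822382873490478)]
```

Call:
send_rows --pt "0 0 0 0 0 0 40" --pt "0 0 0 0 0 0 60" --pt "0 0 0 0 0 0 85" --pt "0 0 0 0 0 0 85" --pt "0 0 -0.05 0 0 0 85" --pt "0 0 -0.15 0 0 0 85" --pt "0 0 -0.25 0 0 0 85" --pt "0 0 -0.3 0 0 0 85" --pt "0 0 -0.3 0 0 0 85" --pt "0 0 -0.3 0 0 0 85"

```text
clock: 9.52
ee_pos: [0.5413, -0.3274, 0.377]
orientation: [2.221, 2.221, -0.0]
force: [1.3, -0.8, -0.5]
gripper_width: 0.0852
gripper_force: 0.0
```

Call:
send_rows --pt "0.2 -0.05 0 0 0 0 85" --pt "0.3 -0.05 0 0 0 0 85" --pt "0.3 -0.05 0 0 0 0 85" --pt "0.3 -0.05 0 0 0 0 85" --pt "0.3 -0.05 0 0 0 0 85" --pt "0.3 -0.05 0 0 0 0 85" --pt "0.3 -0.05 0 0 0 0 85" --pt "0.3 0 0 0 0 0 85" --pt "0.3 0 0 0 0 0 85" --pt "0.3 0 0 0 0 0 85"

```text
clock: 10.35
ee_pos: [0.4991, 0.022, 0.3756]
orientation: [2.221, 2.22, 0.001]
force: [0.3, 0.0, -0.0]
gripper_width: 0.0854
gripper_force: 0.0
```

Call:
send_rows --pt "0.3 0 0 0 0 0 85" --pt "0.3 0 0 0 0 0 85" --pt "0.3 0 0 0 0 0 85" --pt "0.3 0.036 0 0 0 0 85" --pt "0.3 0.1 0 0 0 0 85" --pt "0.3 0.1 0 0 0 0 85" --pt "0.275 0 0 0 0 -0.0352 85" --pt "0 0 0 0 0 -0.0352 85" --pt "0 0 0 0 0 -0.0352 85" --pt "0 0 0 0 0 -0.0352 85"

```text
clock: 11.18
ee_pos: [0.5278, 0.2702, 0.3751]
orientation: [1.671, 2.66, -0.0]
force: [0.6, 0.0, -0.5]
gripper_width: 0.085
gripper_force: 0.0
```

Call:
send_rows --pt "0 0 0.05 0 0 0 85" --pt "0 0 0.05 0 0 0 85" --pt "0 0 0.05 0 0 0 85" --pt "0 0 0 0 0 0 85" --pt "0 0 0 0 0 0 85" --pt "0 0 0 0 0 0 85" --pt "0 0 0 0 0 0 85" --pt "0 0 0 0 0 0 85" --pt "0 0 0 0 0 0 85" --pt "0 0 0 0 0 0 85"

```text
clock: 12.02
ee_pos: [0.5281, 0.2693, 0.3571]
orientation: [1.68, 2.654, 0.0]
force: [0.1, 1.2, 0.8]
gripper_width: 0.0851
gripper_force: 0.0
```

```bash
cat >> h.py <<'E'
def delta(s,x,y,z,psi):
    "tool-frame shift (shares) and turn (share) from measured pose to target"
    r=R.from_rotvec(s['orientation']).as_matrix(); p=np.arctan2(r[1,0],r[0,0])
    print('pos',s['ee_pos'].round(4),'psi',p.round(4),'F',s['force'].round(1))
    print('shift',(r.T@(np.array([x,y,z])-s['ee_pos'])/.12).round(3),'rz',round(-(psi-p)/np.pi,4))
E
python3 - <<'E'
from h import *
from bench import telemetry
delta(telemetry.observe(),.528,.2695,.2145,2.013)
E
```

```text
pos [0.5281 0.2693 0.3571] psi 2.0128 F [0.1 1.2 0.8]
shift [ 0.002 -0.     1.188] rz -0.0001
```

Call:
send_rows --pt "0 0 0.1 0 0 0 85" --pt "0 0 0.2 0 0 0 85" --pt "0 0 0.2 0 0 0 85" --pt "0 0 0.2 0 0 0 85" --pt "0 0 0.2 0 0 0 85" --pt "0 0 0.15 0 0 0 85" --pt "0 0 0.1 0 0 0 85" --pt "0 0 0.038 0 0 0 70" --pt "0 0 0 0 0 0 55" --pt "0 0 0 0 0 0 40"

```text
clock: 12.85
ee_pos: [0.5283, 0.2694, 0.2151]
orientation: [1.68, 2.654, 0.001]
force: [-0.4, -0.9, 1.3]
gripper_width: 0.0512
gripper_force: 0.0
```

Call:
send_rows --pt "0 0 0 0 0 0 36" --pt "0 0 0 0 0 0 30" --pt "0 0 0 0 0 0 25" --pt "0 0 0 0 0 0 25" --pt "0 0 0 0 0 0 25" --pt "0 0 0 0 0 0 25" --pt "0 0 0 0 0 0 25" --pt "0 0 0 0 0 0 25" --pt "0 0 0 0 0 0 25" --pt "0 0 0 0 0 0 25" --force 50

```text
clock: 13.68
ee_pos: [0.5287, 0.2695, 0.216]
orientation: [1.679, 2.653, 0.003]
force: [-0.1, 0.4, 6.8]
gripper_width: 0.0302
gripper_force: 49.2
```

Call:
send_rows --pt "0 0 -0.05 0 0 0 25" --pt "0 0 -0.1 0 0 0 25" --pt "0 0 -0.15 0 0 0 25" --pt "0 0 -0.2 0 0 0 25" --pt "0 0 -0.2 0 0 0 25" --pt "0 0 -0.2 0 0 0 25" --pt "0 0 -0.2 0 0 0 25" --pt "0 0 -0.1 0 0 0 25" --pt "0 0 0 0 0 0.02 25" --pt "0 0 0 0 0 0.03 25"

```text
clock: 14.52
ee_pos: [0.5282, 0.2694, 0.3598]
orientation: [1.885, 2.511, 0.002]
force: [0.4, -0.6, -2.9]
gripper_width: 0.0299
gripper_force: 49.9
```

Call:
send_rows --pt "0 0 0 0 0 0.03 25" --pt "0 0 0 0 0 0.03 25" --pt "0 0 0 0 0 0.0307 25" --pt "0 0 0 0 0 0 25" --pt "0 0 0 0 0 0 25" --pt "0 0 0 0 0 0 25" --pt "0 0 0 0 0 0 25" --pt "0 0 0 0 0 0 25" --pt "0 0 0 0 0 0 25" --pt "0 0 0 0 0 0 25"

```text
clock: 15.35
ee_pos: [0.528, 0.2693, 0.3583]
orientation: [2.221, 2.222, -0.0]
force: [-0.1, 1.0, -2.2]
gripper_width: 0.0299
gripper_force: 49.9
```

```bash
python3 - <<'E'
from h import *
from bench import telemetry,vision
s=telemetry.observe(); delta(s,.506,.0103,.33,np.pi/2)
T=vision.snapshot('top');S=vision.snapshot('side')
ts=[]
for r in(T,S):
    p=proj(r,[.528,.2695,.19]);x,y=int(p[0]),int(p[1]);w,h=100,75
    y0=min(max(y-h//2,0),384-h);x0=min(max(x-w//2,0),512-w)
    t=cv2.resize(r['image'][y0:y0+h,x0:x0+w,::-1],(400,300),interpolation=cv2.INTER_CUBIC);cv2.putText(t,f'{x0},{y0}',(20,292),0,.5,(0,255,255),1);ts.append(t)
p=proj(T,[.541,-.328,.01]);x0,y0=int(p[0])-50,int(p[1])-37
ts.append(cv2.resize(T['image'][y0:y0+75,x0:x0+100,::-1],(400,300),interpolation=cv2.INTER_CUBIC)); cv2.putText(ts[2],f'{x0},{y0}',(20,292),0,.5,(0,255,255),1)
x0,y0=277,295
ts.append(cv2.resize(S['image'][y0:y0+75,x0:x0+100,::-1],(400,300),interpolation=cv2.INTER_CUBIC))
cv2.imwrite('pics/g4.png',np.vstack([np.hstack(ts[:2]),np.hstack(ts[2:])]))
E
```

```text
pos [0.528  0.2693 0.3583] psi 1.5716 F [-0.1  1.  -2.2]
shift [-2.158 -0.185  0.236] rz 0.0002
```

View pics/g4.png

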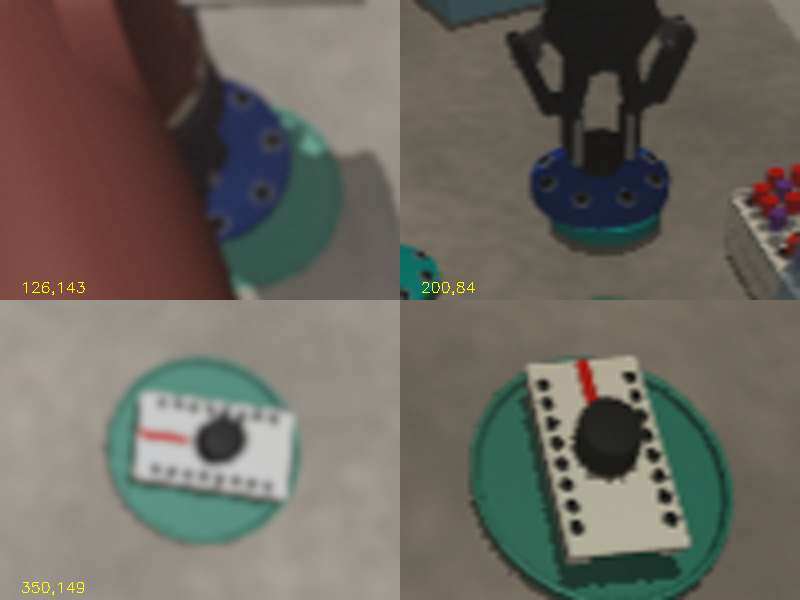

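The strip rotor stands upright in the tray, with its plate centred within about 2 mm once parallax is allowed for. The blue rotor is held level. Move over the spindle.

Call:
send_rows --pt "-0.15 -0.02 0 0 0 0 25" --pt "-0.25 -0.02 0 0 0 0 25" --pt "-0.3 -0.025 0 0 0 0 25" --pt "-0.3 -0.025 0 0 0 0 25" --pt "-0.3 -0.025 0 0 0 0 25" --pt "-0.3 -0.03 0 0 0 0 25" --pt "-0.25 -0.02 0 0 0 0 25" --pt "-0.2 -0.02 0 0 0 0 25" --pt "-0.108 0 0 0 0 0 25" --pt "0 0 0 0 0 0 25"

```text
clock: 16.28
ee_pos: [0.5058, 0.008, 0.3585]
orientation: [2.224, 2.218, -0.0]
force: [0.5, 0.5, -3.2]
gripper_width: 0.0299
gripper_force: 50.0
```

Call:
send_rows --pt "0 0 0.05 0 0 0 25" --pt "0 0 0.1 0 0 0 25" --pt "0 0 0.1 0 0 0 25" --pt "0 0 0.1 0 0 0 25" --pt "0 0 0.08 0 0 0 25" --pt "0 0 0.05 0 0 0 25" --pt "0 0 0 0 0 0 25" --pt "0 0 0 0 0 0 25" --pt "0 0 0 0 0 0 25" --pt "0 0 0 0 0 0 25"

```text
clock: 17.12
ee_pos: [0.5061, 0.0103, 0.3015]
orientation: [2.22, 2.221, 0.001]
force: [-0.4, -0.0, -1.0]
gripper_width: 0.0302
gripper_force: 50.0
```

```bash
python3 - <<'E'
from h import *
from bench import telemetry
delta(telemetry.observe(),.506,.0103,.269,np.pi/2)
E
```

```text
pos [0.5061 0.0103 0.3015] psi 1.5711 F [-0.4 -0.  -1. ]
shift [-0.    -0.001  0.271] rz 0.0001
```

Call:
send_rows --pt "0 0 0.02 0 0 0 25" --pt "0 0 0.02 0 0 0 25" --pt "0 0 0.02 0 0 0 25" --pt "0 0 0.02 0 0 0 25" --pt "0 0 0.02 0 0 0 25" --pt "0 0 0.02 0 0 0 25" --pt "0 0 0.02 0 0 0 25" --pt "0 0 0.0 0 0 0 25" --pt "0 0 0.0 0 0 0 25" --pt "0 0 0 0 0 0 25"

```text
clock: 17.95
ee_pos: [0.5059, 0.0103, 0.284]
orientation: [2.221, 2.221, -0.0]
force: [-0.0, -0.5, -1.7]
gripper_width: 0.0301
gripper_force: 50.0
```

Call:
send_rows --pt "0 0 0.02 0 0 0 25" --pt "0 0 0.02 0 0 0 25" --pt "0 0 0.02 0 0 0 25" --pt "0 0 0.02 0 0 0 25" --pt "0 0 0.02 0 0 0 25" --pt "0 0 0 0 0 0 25" --pt "0 0 0 0 0 0 25" --pt "0 0 0 0 0 0 25" --pt "0 0 0 0 0 0 25" --pt "0 0 0 0 0 0 25"

```text
clock: 18.78
ee_pos: [0.5059, 0.0102, 0.2718]
orientation: [2.221, 2.221, -0.0]
force: [3.5, -3.3, -5.0]
gripper_width: 0.0302
gripper_force: 49.8
```

Call:
send_rows --pt "0 0 0.01 0 0 0 25" --pt "0 0 0.01 0 0 0 25" --pt "0 0 0.01 0 0 0 25" --pt "0 0 0 0 0 0 25" --pt "0 0 0 0 0 0 25" --pt "0 0 0 0 0 0 25" --pt "0 0 0 0 0 0 25" --pt "0 0 0 0 0 0 25" --pt "0 0 0 0 0 0 25" --pt "0 0 0 0 0 0 25"

```text
clock: 19.62
ee_pos: [0.506, 0.01, 0.2691]
orientation: [2.22, 2.22, -0.0]
force: [0.0, -5.7, 2.6]
gripper_width: 0.0301
gripper_force: 50.8
```

Call:
send_rows --pt "0 0 0.007 0 0 0 25" --pt "0 0 0.007 0 0 0 25" --pt "0 0 0.006 0 0 0 25" --pt "0 0 0 0 0 0 25" --pt "0 0 0 0 0 0 25" --pt "0 0 0 0 0 0 25" --pt "0 0 0 0 0 0 25" --pt "0 0 0 0 0 0 25" --pt "0 0 0 0 0 0 25" --pt "0 0 0 0 0 0 25"

```text
clock: 20.45
ee_pos: [0.5061, 0.0099, 0.2688]
orientation: [2.219, 2.219, -0.0]
force: [-6.7, -5.1, 21.0]
gripper_width: 0.0302
gripper_force: 52.4
```

The rotor is stopped at 0.2688 (home predicted at 0.269) with 21 N pushing down. Release and rise.

Call:
send_rows --pt "0 0 -0.01 0 0 0 40" --pt "0 0 0 0 0 0 60" --pt "0 0 0 0 0 0 80" --pt "0 0 0 0 0 0 80" --pt "0 0 -0.08 0 0 0 80" --pt "0 0 -0.15 0 0 0 80" --pt "0 0 -0.25 0 0 0 80" --pt "0 0 -0.3 0 0 0 80" --pt "0 0 -0.3 0 0 0 0" --pt "-0.1 0 0 0 0 0 0"

```text
clock: 21.28
ee_pos: [0.5066, -0.0008, 0.4047]
orientation: [2.214, 2.218, 0.008]
force: [1.3, 0.0, 0.6]
gripper_width: 0.058
gripper_force: 0.0
```

Call:
send_rows --pt "-0.25 0 0 0 0 0 0" --pt "-0.3 0 0 0 0 0 0" --pt "-0.3 0 0 0 0 0 0" --pt "-0.3 0 0 0 0 0 0" --pt "0 0 0 0 0 0 0" --pt "0 0 0 0 0 0 0" --pt "0 0 0 0 0 0 0" --pt "0 0 0 0 0 0 0" --pt "0 0 0 0 0 0 0" --pt "0 0 0 0 0 0 0"

```text
clock: 22.12
ee_pos: [0.506, -0.1386, 0.3969]
orientation: [2.219, 2.223, 0.0]
force: [-0.2, 1.0, -0.1]
gripper_width: 0.0
gripper_force: 0.0
```

```bash
python3 - <<'E'
from h import *
from bench import telemetry,vision
s=telemetry.observe(); delta(s,.72,-.14,.395,np.pi/2); print(s['gripper_width'])
T=vision.snapshot('top');S=vision.snapshot('side')
ts=[]
for r,P,w in((T,[.505,.01,.1],80),(S,[.505,.01,.09],80),(T,[.64,.01,.2],100),(S,[.64,.01,.19],100)):
    p=proj(r,P);x,y=int(p[0]),int(p[1]);h=w*3//4
    y0=min(max(y-h//2,0),384-h);x0=min(max(x-w//2,0),512-w)
    t=cv2.resize(r['image'][y0:y0+h,x0:x0+w,::-1],(400,300),interpolation=cv2.INTER_CUBIC);cv2.putText(t,f'{x0},{y0}',(20,292),0,.5,(0,255,255),1);ts.append(t)
cv2.imwrite('pics/g5.png',np.vstack([np.hstack(ts[:2]),np.hstack(ts[2:])]))
pickle.dump((S,T),open('st5.pkl','wb'))
E
```

```text
pos [ 0.506  -0.1386  0.3969] psi 1.5726 F [-0.2  1.  -0.1]
shift [-0.015  1.784  0.016] rz 0.0006
2.5608771522231806e-05
```

View pics/g5.png

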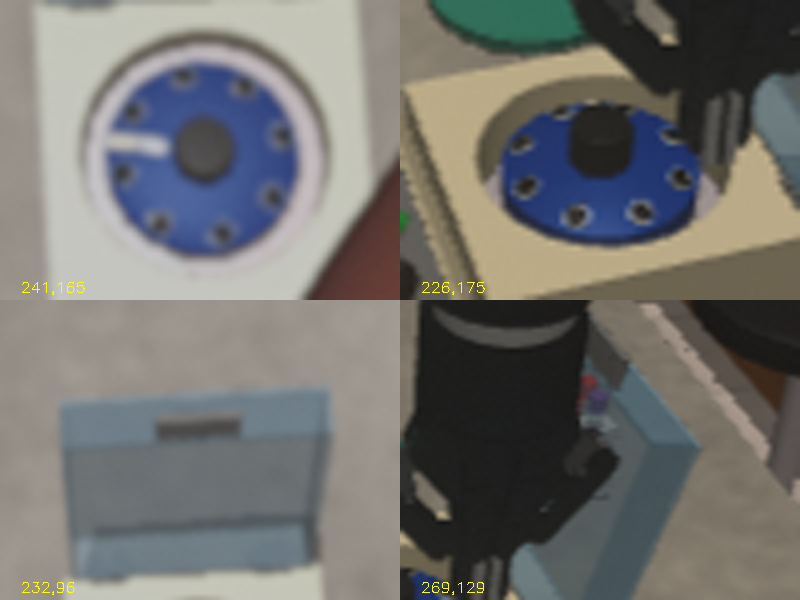

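The blue rotor sits level on the spindle, its white line pointing the same way as the spindle's. The lid's outer edge runs from px (247,121) to (314,117), at x≈0.655. Go round behind the lid.

Call:
send_rows --pt "0 0.15 0 0 0 0 0" --pt "0 0.25 0 0 0 0 0" --pt "0 0.25 0 0 0 0 0" --pt "0 0.25 0 0 0 0 0" --pt "0 0.25 0 0 0 0 0" --pt "0 0.25 0 0 0 0 0" --pt "0 0.2 0 0 0 0 0" --pt "0 0.15 0 0 0 0 0" --pt "0 0.034 0.016 0 0 0 0" --pt "0 0 0 0 0 0 0"

```text
clock: 23.05
ee_pos: [0.7207, -0.1392, 0.3932]
orientation: [-2.219, -2.222, 0.001]
force: [0.4, -0.4, -0.4]
gripper_width: -0.0002
gripper_force: 0.0
```

```bash
python3 - <<'E'
from h import *
from bench import telemetry
s=telemetry.observe(); delta(s,.72,.018,.395,np.pi/2); print(s['joint_positions'])
# lid closing path: contact at u=.150, fingertip radius .012, in world (yaw .05), tool vertical
hx,hy=.588,.0145
for th in np.arange(1.8,-.01,-.15):
    u,o=.150,.034; x=-u*np.cos(th)+o*np.sin(th); z=u*np.sin(th)+o*np.cos(th)
    print(round(th,2),'contact',round(hx+x,3),round(.092+z,3))
E
```

```text
pos [ 0.7207 -0.1392  0.3932] psi 1.5719 F [ 0.4 -0.4 -0.4]
shift [ 1.31  -0.004 -0.014] rz 0.0004
[-3.68227487e-01  5.49530908e-01  6.08886725e-01  1.63175021e+00
 -1.28782380e-04  1.20144060e+00]
1.8 contact 0.655 0.23
1.65 contact 0.634 0.239
1.5 contact 0.611 0.244
1.35 contact 0.588 0.246
1.2 contact 0.565 0.244
1.05 contact 0.543 0.239
0.9 contact 0.521 0.231
0.75 contact 0.501 0.219
0.6 contact 0.483 0.205
0.45 contact 0.468 0.188
0.3 contact 0.455 0.169
0.15 contact 0.445 0.148
0.0 contact 0.438 0.126
```

Call:
send_rows --pt "0.1 0 -0.05 0 0 0 0" --pt "0.2 0 -0.05 0 0 0 0" --pt "0.25 0 0 0 0 0 0" --pt "0.25 0 0 0 0 0 0" --pt "0.25 0 0 0 0 0 0" --pt "0.16 0 0 0 0 0 0" --pt "0.1 0 0 0 0 0 0" --pt "0 0 0 0 0 0 0" --pt "0 -0.1 0 0 0 0 0" --pt "0 -0.15 0 0 0 0 0"

```text
clock: 23.88
ee_pos: [0.6898, 0.0168, 0.4065]
orientation: [2.221, 2.221, -0.0]
force: [-0.8, -0.2, -0.2]
gripper_width: -0.0001
gripper_force: 0.0
```

Call:
send_rows --pt "0 -0.08 0 0 0 0 0" --pt "0 -0.08 0 0 0 0 0" --pt "0 -0.08 0 0 0 0 0" --pt "0 -0.08 0 0 0 0 0" --pt "0 -0.08 0 0 0 0 0" --pt "0 -0.08 0 0 0 0 0" --pt "0 -0.08 0 0 0 0 0" --pt "0 -0.08 0 0 0 0 0" --pt "0 0 0 0 0 0 0" --pt "0 0 0 0 0 0 0"

```text
clock: 24.72
ee_pos: [0.6128, 0.0168, 0.4075]
orientation: [2.222, 2.22, 0.0]
force: [0.5, 0.5, -0.2]
gripper_width: 0.0002
gripper_force: 0.0
```

```bash
python3 - <<'E'
from h import *
from bench import telemetry,vision
s=telemetry.observe(); delta(s,.600,.018,.415,np.pi/2)
ts=[]
for n in('side','top'):
    r=vision.snapshot(n)
    p=proj(r,[.58,.01,.2]);x,y=int(p[0]),int(p[1]);w=140;h=w*3//4
    y0=min(max(y-h//2,0),384-h);x0=min(max(x-w//2,0),512-w)
    ts.append(cv2.resize(r['image'][y0:y0+h,x0:x0+w,::-1],(400,300),interpolation=cv2.INTER_CUBIC))
cv2.imwrite('pics/g6.png',np.hstack(ts))
E
```

```text
pos [0.6128 0.0168 0.4075] psi 1.5698 F [ 0.5  0.5 -0.2]
shift [ 0.01  -0.106 -0.063] rz -0.0003
```

View pics/g6.png

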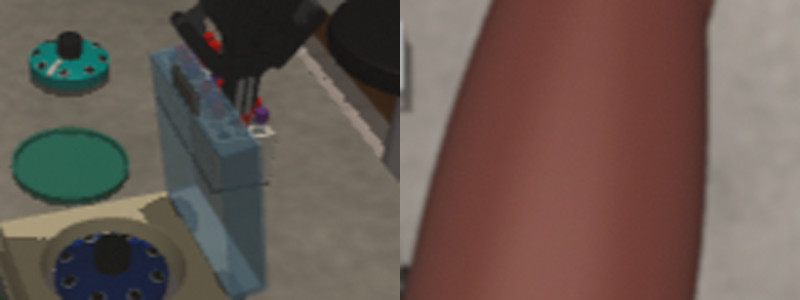

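The lid is following, now about upright, with the fingers behind its edge (side crop at about (245,110)). Continue along the arc.

Call:
send_rows --pt "0 -0.108 -0.037 0 0 0 0" --pt "0 -0.095 0 0 0 0 0" --pt "0 -0.095 0 0 0 0 0" --pt "0 -0.092 0.008 0 0 0 0" --pt "0 -0.092 0.008 0 0 0 0" --pt "0 -0.092 0.033 0 0 0 0" --pt "0 -0.092 0.033 0 0 0 0" --pt "0 -0.083 0.046 0 0 0 0" --pt "0 -0.083 0.046 0 0 0 0" --pt "0 0 0 0 0 0 0"

```text
clock: 25.65
ee_pos: [0.5125, 0.0175, 0.3896]
orientation: [-2.221, -2.221, 0.001]
force: [-0.9, -0.1, 0.7]
gripper_width: 0.0001
gripper_force: 0.0
```

Call:
send_rows --pt "0 -0.075 0.058 0 0 0 0" --pt "0 -0.075 0.058 0 0 0 0" --pt "0 -0.0625 0.071 0 0 0 0" --pt "0 -0.0625 0.071 0 0 0 0" --pt "0 -0.054 0.079 0 0 0 0" --pt "0 -0.054 0.079 0 0 0 0" --pt "0 -0.042 0.088 0 0 0 0" --pt "0 -0.042 0.088 0 0 0 0" --pt "0 0 0 0 0 0 0" --pt "0 0 0 0 0 0 0"

```text
clock: 26.48
ee_pos: [0.4575, 0.0175, 0.3194]
orientation: [-2.221, -2.221, 0.0]
force: [0.4, 0.0, 0.1]
gripper_width: -0.0002
gripper_force: 0.0
```

Now press down gently until the lid seats (expected TCP z ≈ 0.299).

Call:
send_rows --pt "0 -0.03 0.045 0 0 0 0" --pt "0 -0.03 0.045 0 0 0 0" --pt "0 0 0.03 0 0 0 0" --pt "0 0 0.02 0 0 0 0" --pt "0 0 0.02 0 0 0 0" --pt "0 0 0.01 0 0 0 0" --pt "0 0 0.01 0 0 0 0" --pt "0 0 0 0 0 0 0" --pt "0 0 0 0 0 0 0" --pt "0 0 0 0 0 0 0"

```text
clock: 27.32
ee_pos: [0.45, 0.0176, 0.2993]
orientation: [2.221, 2.221, 0.0]
force: [-6.5, 0.4, 14.8]
gripper_width: 0.0002
gripper_force: 7.1
```

The lid has seated at 0.2993 with 14.8 N. Rise, back off to the free side and check.

Call:
send_rows --pt "0 0 -0.05 0 0 0 0" --pt "0 0 -0.15 0 0 0 0" --pt "0 0 -0.25 0 0 0 0" --pt "0 0 -0.3 0 0 0 0" --pt "-0.2 0 -0.2 0 0 0 0" --pt "-0.3 0 0 0 0 0 0" --pt "-0.3 0 0 0 0 0 0" --pt "-0.3 0 0 0 0 0 0" --pt "-0.3 0 0 0 0 0 0" --pt "-0.3 0 0 0 0 0 0"

```text
clock: 28.15
ee_pos: [0.4498, -0.1883, 0.412]
orientation: [2.221, 2.221, 0.0]
force: [0.7, -0.6, -0.2]
gripper_width: -0.0004
gripper_force: 0.0
```

Call:
send_rows --pt "-0.2 0 0 0 0 0 0" --pt "-0.1 0 0 0 0 0 0" --pt "0 0 0 0 0 0 0" --pt "0 0 0 0 0 0 0" --pt "0 0 0 0 0 0 0" --pt "0 0 0 0 0 0 0" --pt "0 0 0 0 0 0 0" --pt "0 0 0 0 0 0 0" --pt "0 0 0 0 0 0 0" --pt "0 0 0 0 0 0 0"

```text
clock: 28.98
ee_pos: [0.4502, -0.2221, 0.4119]
orientation: [2.22, 2.222, -0.0]
force: [0.6, -0.6, 0.2]
gripper_width: 0.0002
gripper_force: 0.0
```

```bash
python3 - <<'E'
from h import *
from bench import vision
ts=[cv2.resize(vision.snapshot(n)['image'][:,:,::-1],(400,300),interpolation=cv2.INTER_AREA) for n in('side','top')]
r=vision.snapshot('side');r2=vision.snapshot('top')
for r,P in((r,[.505,.01,.1]),(r2,[.505,.01,.1])):
    p=proj(r,P);x0,y0=int(p[0])-50,int(p[1])-37
    ts.append(cv2.resize(r['image'][y0:y0+75,x0:x0+100,::-1],(400,300),interpolation=cv2.INTER_CUBIC))
cv2.imwrite('pics/g7.png',np.vstack([np.hstack(ts[:2]),np.hstack(ts[2:])]))
E
```

```text
(no output)
```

View pics/g7.png

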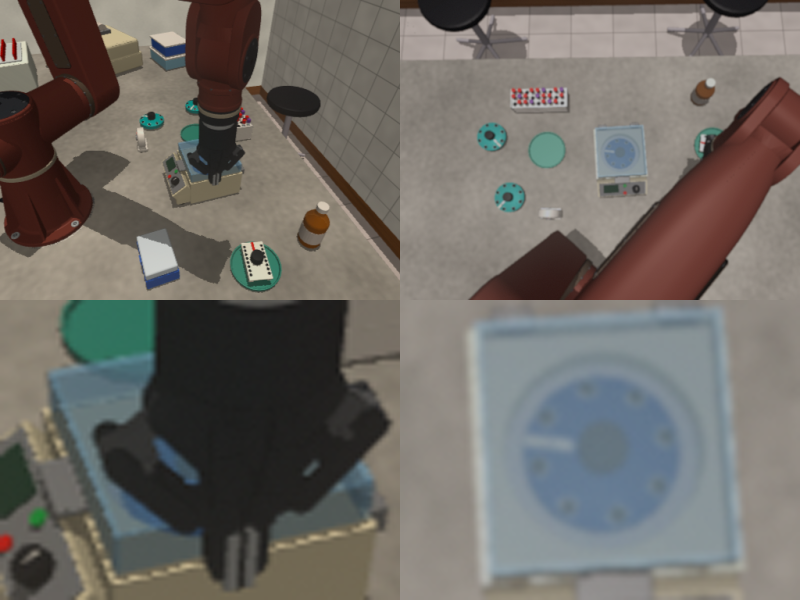

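The lid lies flat and closed over the blue rotor, the strip rotor stands in its tray, the bystanders are where they were, and the arm is clear.

```bash
python3 -c "
from bench import job_done; print(job_done())"
```

```text
the job is handed in; nothing more can be done
None
```

I swapped the rotors and handed the job in at about 29 s: the ivory strip rotor is upright in the middle of the empty tray, the blue tube rotor is keyed and fully home on the spindle, the lid is closed, and the rack, bottle, timer and tip box are where they stood.

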